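Roll the stone rod onto the red saw line

ROBOT

A 7-joint arm with a two-finger parallel gripper is mounted at the origin on the work surface. World frame = base frame: x ahead of the robot, y to its left, z up, the work surface at z = 0. Lengths are in m, angles in rad, forces in N, time in s.
With the tool pointing down it reaches from about 0.425 to 0.875 m from the base axis. Payload 4.7 kg.
Tool frame: the origin (TCP) lies at the very end of the fingers, on their centre line; the grasp point (between the pads) lies 19 mm behind it (ctrl.grasp_offset is the distance from the TCP to the grasp point, in m); z points along the fingers, y is the direction in which the jaws open and shut (so a half turn about z gives the same grasp; the last joint's range is limited). The gripper opens to 87 mm and grips with 3 to 60 N. Pads are 19 mm wide; open, the fingers measure 117 mm over their backs; the gripper's body (75 mm by 190 mm) begins 51 mm behind the grasp point.
Start: joints at [-1.284, 0.321, -0.07, 1.45, 0.023, 1.371, -0.057], TCP at [0.175, 0.626, 0.223] pointing down, gripper open.
Joint ranges: [-2.86, 2.86], [-0.3, 2.09], [-1.38, 1.24], [0.06, 2.45], [-1.56, 4.7], [0.09, 2.05], [-2.69, 2.69]. Speed limits (rad/s): [2.57, 2.57, 3.14, 3.14, 3.14, 3.14, 3.14].

INTERFACE

Orientations are given as a rotation vector (axis times angle).
In Python, from bench import ctrl gives the robot as it stands.
- The arm moves only by the shell command python3 -m creep 'ROWS' [FORCE]. ROWS is JSON, a list that holds one entry, the list of rows, each a list of 7 numbers: the opening, from 0 (shut) to 1 (fully open), then the shift along the tool's x, y, z in mm, then the turn, a rotation vector about the tool's x, y, z in rad. In form: [[[grip, dx, dy, dz, rx, ry, rz], ...]]. A call has 1 to 5 rows; each row is the pose to reach, as a shift and turn from the pose commanded when the call began, along the tool's axes at that moment; what a row does not reach only later rows make up. A row lasts 1/10 s, in which the tool goes at most 50 mm and 8.59 degrees, less where a joint would pass 70% of its speed; a pose out of reach is approached as far as the arm can. A call with a gripper value outside its range is refused whole. The fingers move at their own pace and stop on an object; FORCE is the grip in N (left out, the last holds). Time passes only in rows, so rows that repeat a pose let the fingers close. It gives the time, the measured TCP pose, the force and the opening at its end, in the units of the state.
- ctrl.get_state(): the state, without advancing time (a new reading comes with each control period).
- ctrl.get_image(name): name is "scene" or "top"; returns the picture (384x512x3 uint8, red, green, blue); there is no depth.
- ctrl.camera_params(name): a dict with "K" (3x3 intrinsics, pixels), "k1" (the pictures are not rectified: a ray, as slopes to the right and down, at radius r is drawn at 1 + k1 r^2 times it, then the intrinsics apply), "pose" (4x4, takes a point from camera to world coordinates). Camera axes: x right, y down, z forward; pixel columns grow to the right and rows downward; lengths in m; the calibration is good to about 2 mm. A picture is of the moment at which its call begins. camera_params takes no time and is no camera call.
- ctrl.close_job(): hands the job in, once; it reports no verdict.
The state is a dict: "time": time; "joint_positions": joint angles; "qd": joint speeds; "joint_torque": joint torques, N m; "position": TCP position; "tool_rot": TCP orientation; "ft_force": force on the tool from outside, world axes, zero at the start; "torque": the same for the moment, N m; "grip_width": opening from 0.0 (shut) to 1.0 (fully open).
Only numpy, scipy, OpenCV 4.12 (cv2) and the standard library are available. Lean on these libraries where they do the work, as an engineer would, in place of code of your own. Each camera call takes 0.05 s, during which the arm holds its last target. There are 200 camera calls.

TASK

The turned green stone rod lies on the felt marking board between two painted lines. With your fingertips on its top, push the top sideways, stroke after stroke, to roll the rod over the felt until it rests still along the red line, centred on the paint. Do not reach down beside the rod to shove or grip it, do not lift or drag it, and do not disturb the bowl, grinding wheel, tub and bottle around the board.

Things in the scene. Friction and masses are not known exactly. Their poses are not given: they have to be found in the camera images.
- rod: the same green stone rod, origin at rod_center. A fingertip pressed on its top with a few newtons (0.5 mm below the free height) takes the top along without slipping: the rod rolls half as far as the fingertip moves, so the tip runs ahead and must be set back for the next stroke. The felt resists rolling: left alone, a slowly rolling rod stops within a few mm.
- rod_center (a point): centre of the loose green stone rod, a smooth solid cylinder 44 mm in diameter and 110 mm long, about 0.45 kg. The point is on its axis, half-way along, 42 mm above the table; the rod's top is 64 mm above the table. Own x runs along the rod; own z points from the axis to a thin black stripe painted along the rod, on top at the start and going round as it rolls.
- rod_near (a point): centre of the rod's end face nearer the robot (own x = -55 mm from rod_center)
- rod_far (a point): centre of the rod's other end face (own x = +55 mm from rod_center)
- red_line_mid (a point): middle of the red painted line on the felt, 200 mm long and 12 mm wide, flat (no thickness to feel), 20 mm above the table. Own x axis runs along the line (away from the robot, roughly), y across it, z up. The rod starts 70 to 100 mm to one side of it, within 4 degrees of parallel.
- blue_line_mid (a point): middle of the blue painted line, same size, parallel to the red one and on the other side of the rod: not the one to use. Red and blue change places from start to start.
- board: fixed plywood marking board covered with grey felt, 250 mm (own x) by 340 mm (own y), its top 20 mm above the table; origin at the centre of its underside. The lines run along its own x, about 80 to 95 mm either side of its middle.
- bowl: loose marble bowl, 84 mm across, 45 mm high, on the table beyond the board's far edge; origin at the centre of its underside. Bystander.
- wheel: loose terracotta-coloured grinding wheel lying flat, 90 mm across, 22 mm thick, on the table beside the board; origin at the centre of its underside. Bystander.
- tub: loose blue plastic tub, 76 mm across, 55 mm high, on the table beside the board; origin at the centre of its underside. Bystander.
- bottle: loose bottle with red cap, 52 mm across, 100 mm high, on the table beyond the board's far edge; origin at the centre of its underside. Bystander.
There are look-alikes about, which are no part of the job. What is shaped like the rod but orange or yellow is not meant.

How it is judged:
On the way:
1. the rod has been rolled, not dragged, over the felt: its black stripe, on top at the start, has gone round to the underside (within 0.9 rad of straight down) (angle between rod_center's own z axis and vertical above 2.24 rad), for 0.05 s.
At the end, for the whole second after the job is handed in: the rod lies still on the felt with both its ends within 8 mm of the red line's centre line (measured across the line), its whole length between the line's ends; bowl, wheel, tub and bottle are within 15 mm of where they began (y of rod_near in the frame of red_line_mid between -0.008 and 0.008 m and y of rod_far in the frame of red_line_mid between -0.008 and 0.008 m and x of rod_center in the frame of red_line_mid between -0.045 and 0.045 m and height (world z) of rod_center between 0.038 and 0.046 m and linear speed of rod below 0.01 m/s and distance of each of bowl, wheel, tub, bottle from where it was at the start of the episode below 0.015 m); the robot touches nothing.
It fails at once if the rod is lifted off the felt (10 mm or more) or falls off the board (height (world z) of rod_center above 0.052 m or height (world z) of rod_center below 0.034 m).
It fails at once if a bystander (bowl, wheel, tub, bottle) is moved more than 15 mm (distance of any of bowl, wheel, tub, bottle from where it was at the start of the episode above 0.015 m).
It fails at once if the fingers touch the rod while reaching down beside it, their tips at or below its mid-height, as for a shove from the side or a grip (the rod is to be worked from its top) (contact force between the fingers and rod above 0.5 N and height (world z) of the grasp point below 0.062 m).
It also fails if it takes over 58 s, if anything falls off the work surface, if the arm or the gripper's body presses on something with over 40 N, if the wrist force passes 120 N, or if a joint passes its speed limit or range.

## Working session

There is one attempt and no reset: what is moved stays moved. The work goes in short steps, Python scripts to look and compute and a shell command to move; the robot and the scene stay as the last step left them, time stands still between calls to the robot, and variables do not carry over. Pictures are saved under pics/ and viewed, about 8 in all and at most 12, crops included, and the job is handed in when it is done.

```bash
mkdir -p pics; ls; python3 - <<'E'
from bench import ctrl
import cv2,numpy as np
s=ctrl.get_state();print(s['time'],s['position'],s['tool_rot'],s['grip_width'])
for n in("top","scene"):
    im=ctrl.get_image(n);np.save(f'pics/{n}0.npy',im);cv2.imwrite(f'pics/{n}0.png',im[:,:,::-1])
    p=ctrl.camera_params(n);print(p['K'],p['k1'],np.round(p['pose'],3))
a=[np.load(f'pics/{n}0.npy') for n in("top","scene")]
cv2.imwrite('pics/both0.png',cv2.resize(np.vstack(a)[:,:,::-1],None,fx=.78,fy=.78))
E
```

```text
pics
0.0 [0.17500722 0.62542386 0.2214817 ] [-4.27080926e-01 -3.11226023e+00  2.94222134e-03] 0.994982488126079
[[364.52887757   0.         256.62674842]
 [  0.         364.52887757 197.1234299 ]
 [  0.           0.           1.        ]] -0.07673014522662351 [[ 0.003 -0.998  0.055  0.517]
 [-1.    -0.002  0.018  0.04 ]
 [-0.018 -0.055 -0.998  0.909]
 [ 0.     0.     0.     1.   ]]
[[444.75278155   0.         259.37310293]
 [  0.         444.75278155 191.00200395]
 [  0.           0.           1.        ]] -0.15659457806304708 [[ 0.771  0.459 -0.442  1.058]
 [ 0.637 -0.553  0.537 -0.525]
 [ 0.002 -0.696 -0.718  0.829]
 [ 0.     0.     0.     1.   ]]
```

View pics/top0.png

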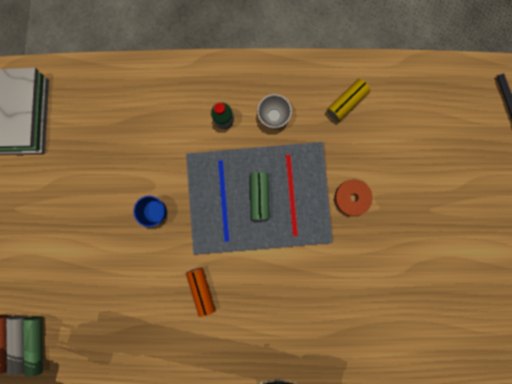

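View pics/scene0.png

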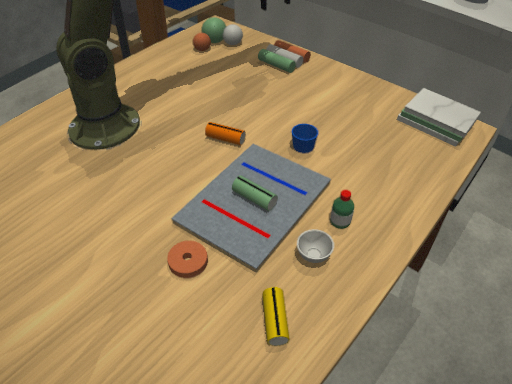

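```bash
cat > h.py <<'E'
import cv2,numpy as np
from bench import ctrl
from scipy.spatial.transform import Rotation as R
def cast(n,uv,z):
    p=ctrl.camera_params(n);K=p['K'];T=np.array(p['pose'])
    d=(np.atleast_2d(uv)-[K[0][2],K[1][2]])/K[0][0]
    s=d.copy()
    for _ in range(20): s=d/(1+p['k1']*(s**2).sum(1,keepdims=True))
    r=np.c_[s,np.ones(len(s))]@T[:3,:3].T
    return T[:3,3]+r*((z-T[2,3])/r[:,2:])
def mask(im,c):
    h=cv2.cvtColor(im,cv2.COLOR_RGB2HSV);H,S,V=[h[:,:,i].astype(int) for i in range(3)]
    if c=='red': m=((H<8)|(H>172))&(S>150)&(V>60)
    if c=='blue': m=(H>105)&(H<130)&(S>150)&(V>60)
    if c=='green': m=(H>40)&(H<85)&(S>60)&(V>35)
    return m.astype(np.uint8)
def long_(im,n,c,z,near,r=0.13):
    """points of colour c on plane z near a spot: centre, long-axis yaw, extents (mm)"""
    m=mask(im,c);v,u=np.nonzero(m);P=cast(n,np.c_[u,v].astype(float),z)[:,:2]
    k=np.hypot(*(P-near).T)<r; m2=np.zeros_like(m);m2[v[k],u[k]]=1
    _,lab,st,_=cv2.connectedComponentsWithStats(m2)
    if c=='green': m2=cv2.morphologyEx(m2,cv2.MORPH_CLOSE,np.ones((7,7)));_,lab,st,_=cv2.connectedComponentsWithStats(m2)
    l=1+np.argmax(st[1:,4]);v,u=np.nonzero(lab==l)
    P=cast(n,np.c_[u,v].astype(float),z)[:,:2]
    (c0,wh,a)=cv2.minAreaRect((P*1000).astype(np.float32));b=cv2.boxPoints((c0,wh,a))
    e=b[1]-b[0] if np.hypot(*(b[1]-b[0]))>np.hypot(*(b[2]-b[1])) else b[2]-b[1]
    if e[0]<0:e=-e
    _,_,Vt=np.linalg.svd(P-P.mean(0),full_matrices=False);d=Vt[0]*np.sign(Vt[0,0])
    return np.array(c0)/1000,np.arctan2(d[1],d[0]),np.arctan2(e[1],e[0]),sorted(wh),(u.mean(),v.mean())
E
python3 - <<'E'
from h import *
for n in("top","scene"):
    im=np.load(f'pics/{n}0.npy');g=np.array([.52,0.03])
    for c,z in(("red",.02),("blue",.02),("green",.042)):
        q=long_(im,n,c,z,g+({'red':[0,-.08],'blue':[0,.1],'green':[0,0]}[c]),.12)
        print(n,c,np.round(q[0],4),np.degrees(q[1:3]).round(2),np.round(q[3],1),np.round(q[4],1))
im=np.load('pics/top0.npy')[135:260,180:340];cv2.imwrite('pics/crop0.png',cv2.resize(im[:,:,::-1],None,fx=4,fy=4,interpolation=cv2.INTER_CUBIC))
E
```

```text
top red [ 0.5551 -0.0297] [4.93 4.95] [ 11.6 162.1] [291.9 201.9]
top blue [0.5489 0.1373] [4.9  4.92] [ 12.  179.8] [223.6 204.4]
top green [0.5693 0.0501] [1.52 2.  ] [ 41.9 111.8] [259.1 195.8]
scene red [ 0.5541 -0.0283] [4.67 4.5 ] [ 11.3 165.2] [229.9 215.1]
scene blue [0.5481 0.1386] [4.86 4.89] [ 10.2 178.9] [271.5 177. ]
scene green [0.5624 0.0514] [-2.58  2.  ] [ 51.7 124. ] [252.3 191.4]
```

View pics/crop0.png

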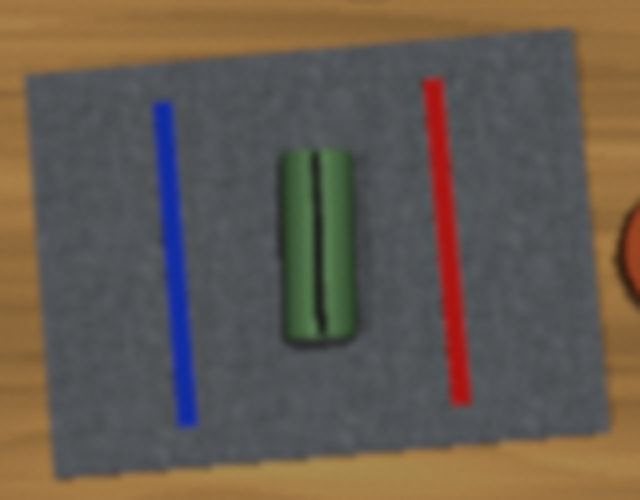

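The green rod on the board (top view 260,196) is the one meant. The look-alikes are orange (200,292), yellow (348,101) and another green cylinder off the board (32,345). The red line is at (292,195), to the right of the rod, and the blue one at (223,204). My search radius clipped the lines, so I'll remeasure.

```bash
cat >> h.py <<'E'
def report(n='top',im=None):
    if im is None: im=ctrl.get_image(n)
    r=long_(im,n,'red',.02,np.array([.565,-.03]),.11); 
    return r
E
python3 - <<'E'
from h import *
for n in("top","scene"):
    im=np.load(f'pics/{n}0.npy')
    r=long_(im,n,'red',.02,np.array([.565,-.03]),.113);print(n,np.round(r[0],4),np.degrees(r[1]),r[3])
    b=long_(im,n,'blue',.02,np.array([.555,.137]),.113);print(n,np.round(b[0],4),np.degrees(b[1]),b[3])
r=long_(np.load('pics/top0.npy'),'top','red',.02,np.array([.565,-.03]),.113)
a=r[1];L=np.array([[np.cos(a),np.sin(a)],[-np.sin(a),np.cos(a)]])
print('rod in line frame mm',L@(np.array([.5693,.0501])-r[0])*1000)
s=ctrl.get_state();print(R.from_rotvec(s['tool_rot']).as_matrix().round(3))
E
```

```text
top [ 0.5725 -0.0282] 4.953133579912485 [11.555908203125, 197.0650177001953]
top [0.5585 0.1382] 4.921356413087076 [11.983129501342773, 199.1615753173828]
scene [ 0.5705 -0.0268] 4.748053373710258 [11.397485733032227, 198.120849609375]
scene [0.5571 0.1394] 4.857332829388003 [10.647995948791504, 196.79417419433594]
rod in line frame mm [ 3.5803631  78.32513884]
[[-0.963  0.269 -0.   ]
 [ 0.269  0.963 -0.002]
 [-0.    -0.002 -1.   ]]
```

```bash
python3 -m creep '[[[0.5,-20,-17,0,0,0,0],[0.5,-53,-44,0,0,0,0],[0.5,-89,-74,0,0,0,0],[0.5,-125,-104,0,0,0,0],[0.5,-161,-134,0,0,0,0]]]'
python3 -m creep '[[[0.5,-36,-30,0,0,0,0],[0.5,-72,-60,0,0,0,0],[0.5,-108,-90,0,0,0,0],[0.5,-144,-120,0,0,0,0],[0.5,-180,-150,0,0,0,0]]]'
python3 -m creep '[[[0.5,-36,-30,10,0,0,0],[0.5,-72,-60,20,0,0,0],[0.5,-108,-90,30,0,0,0],[0.5,-144,-120,40,0,0,0],[0.5,-180,-150,50,0,0,0]]]'
python3 -m creep '[[[0.5,-5,-4,0,0,0,0.14],[0.5,-10,-7,0,0,0,0.28],[0.5,-10,-7,0,0,0,0.42],[0.5,-10,-7,0,0,0,0.56],[0.5,-10,-7,0,0,0,0.70]]]'
python3 -m creep '[[[0.5,0,0,0,0,0,0.14],[0.5,0,0,0,0,0,0.28],[0.5,0,0,0,0,0,0.42],[0.5,0,0,0,0,0,0.567],[0.5,0,0,0,0,0,0.567]]]'
python3 -m creep '[[[0.5,0,0,10,0,0,0.0],[0.5,0,0,30,0,0,0.0],[0.5,0,0,40,0,0,0.0],[0.5,0,0,40,0,0,0],[0.5,0,0,40,0,0,0]]]'
python3 - <<'E'
from h import *
s=ctrl.get_state();M=R.from_rotvec(s['tool_rot']).as_matrix();print(s['position'],M.round(3),s['time'])
a=M[:2,1];print('jaw yaw',np.degrees(np.arctan2(a[1],a[0])),s['ft_force'])
E
```

```text
time: 0.6
position: [0.2948, 0.4517, 0.2221]
tool_rot: [-0.427, -3.112, 0.001]
ft_force: [0.9, 0.9, -0.6]
grip_width: 0.633
time: 1.1
position: [0.4276, 0.2587, 0.2224]
tool_rot: [-0.427, -3.112, -0.0]
ft_force: [0.1, 0.9, -0.1]
grip_width: 0.501
time: 1.6
position: [0.5605, 0.0661, 0.172]
tool_rot: [-0.427, -3.112, -0.0]
ft_force: [1.0, 0.5, 2.2]
grip_width: 0.502
time: 2.1
position: [0.5674, 0.0581, 0.172]
tool_rot: [-1.477, -2.772, 0.001]
ft_force: [0.0, 0.2, -0.0]
grip_width: 0.5
time: 2.6
position: [0.5674, 0.0582, 0.1721]
tool_rot: [-2.187, -2.255, 0.001]
ft_force: [-0.1, -0.1, 0.9]
grip_width: 0.5
time: 3.1
position: [0.5677, 0.0581, 0.1325]
tool_rot: [-2.186, -2.256, 0.001]
ft_force: [0.3, -0.8, 0.3]
grip_width: 0.499
[0.56766716 0.05812551 0.13248552] [[-0.032  0.999 -0.   ]
 [ 0.999  0.032 -0.   ]
 [-0.    -0.    -1.   ]] 3.1
jaw yaw 1.821779266165239 [ 0.32313002 -0.82383248  0.3075481 ]
```

```bash
python3 -m creep '[[[0.5,-1,0,25,0,0,0],[0.5,-1,0,50,0,0,0],[0.5,-1,0,62,0,0,0],[0.5,-1,0,66,0,0,0],[0.5,-1,0,66,0,0,0]]]'
for i in 1; do python3 -m creep '[[[0.5,0,0,1,0,0,0],[0.5,0,0,1,0,0,0],[0.5,0,0,1,0,0,0]]]'; done
python3 -m creep '[[[0.5,0,0,0.5,0,0,0],[0.5,0,0,0.5,0,0,0],[0.5,0,0,0.5,0,0,0]]]'
python3 -m creep '[[[0.5,0,0,0.5,0,0,0],[0.5,0,0,0.5,0,0,0],[0.5,0,0,0.5,0,0,0]]]'
```

```text
time: 3.6
position: [0.5681, 0.0572, 0.0669]
tool_rot: [2.186, 2.256, 0.0]
ft_force: [-0.7, 0.3, 0.8]
grip_width: 0.502
time: 3.9
position: [0.5683, 0.0574, 0.0664]
tool_rot: [2.186, 2.255, 0.002]
ft_force: [-0.0, -0.2, -0.4]
grip_width: 0.502
time: 4.2
position: [0.5678, 0.0572, 0.0651]
tool_rot: [2.187, 2.256, 0.0]
ft_force: [0.3, 0.4, -0.4]
grip_width: 0.498
time: 4.5
position: [0.5677, 0.0572, 0.0645]
tool_rot: [-2.187, -2.256, 0.0]
ft_force: [-0.2, -0.1, 0.1]
grip_width: 0.5
```

```bash

python3 -m creep '[[[0.5,0,0,0.5,0,0,0],[0.5,0,0,0.5,0,0,0],[0.5,0,0,0.5,0,0,0]]]'
python3 -m creep '[[[0.5,0,0,0.3,0,0,0],[0.5,0,0,0.3,0,0,0],[0.5,0,0,0.3,0,0,0]]]'
```

```text
time: 4.8
position: [0.5678, 0.0572, 0.0644]
tool_rot: [-2.187, -2.256, -0.0]
ft_force: [-1.6, 0.7, 3.5]
grip_width: 0.498
time: 5.1
position: [0.5678, 0.0572, 0.0643]
tool_rot: [-2.187, -2.255, -0.0]
ft_force: [-1.8, 0.7, 5.8]
grip_width: 0.498
```

```bash

python3 -m creep '[[[0.5,-1,0,0,0,0,0],[0.5,-4,0,0,0,0,-0.004],[0.5,-7,0,0,0,0,-0.01],[0.5,-10,0,0,0,0,-0.015],[0.5,-13,0,0,0,0,-0.02]]]'
python3 -m creep '[[[0.5,-3,0,0,0,0,-0.005],[0.5,-6,0,0,0,0,-0.01],[0.5,-9,0,0,0,0,-0.01],[0.5,-11,0,0,0,0,-0.01],[0.5,-11,0,0,0,0,-0.01]]]'
python3 -m creep '[[[0.5,0,0,-5,0,0,0],[0.5,0,0,-20,0,0,0],[0.5,30,0,-30,0,0,0],[0.5,60,0,-30,0,0,0],[0.5,60,0,-30,0,0,0]]]'
python3 - <<'E'
from h import *
im=ctrl.get_image('scene');np.save('pics/s1.npy',im);im2=ctrl.get_image('top');np.save('pics/t1.npy',im2)
cv2.imwrite('pics/s1.png',np.hstack([cv2.resize(im[120:270,160:340],(400,333)),cv2.resize(im2[135:260,180:330],(400,333))])[:,:,::-1])
s=ctrl.get_state();print(s['position'])
E
```

```text
time: 5.6
position: [0.5683, 0.0442, 0.0643]
tool_rot: [-2.164, -2.277, -0.001]
ft_force: [-1.7, -0.3, 6.5]
grip_width: 0.5
time: 6.1
position: [0.5688, 0.0328, 0.0643]
tool_rot: [2.154, 2.287, 0.001]
ft_force: [-1.4, -0.2, 6.5]
grip_width: 0.498
time: 6.6
position: [0.5652, 0.0992, 0.095]
tool_rot: [-2.144, -2.295, -0.006]
ft_force: [0.2, -0.2, 0.2]
grip_width: 0.5
[0.56527218 0.09395132 0.09448081]
```

View pics/s1.png

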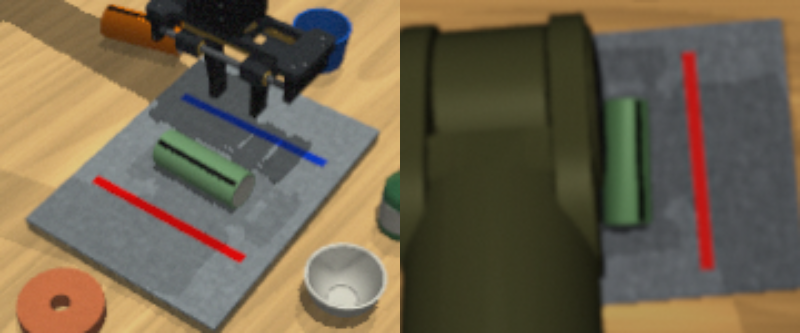

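```bash
cat >> h.py <<'E'
LC=np.array([.5725,-.0282]);LA=np.radians(4.93);L=np.array([[np.cos(LA),np.sin(LA)],[-np.sin(LA),np.cos(LA)]])
def rod(im,near,n='top'):
    """green blob: per-end centre of its silhouette in the line frame, mm"""
    q=long_(im,n,'green',.042,np.array(near),.085);print('rect',np.round(q[0],4),np.degrees(q[1:3]).round(2),np.round(q[3],1))
    m=mask(im,'green');m=cv2.morphologyEx(m,cv2.MORPH_CLOSE,np.ones((9,9)))
    v,u=np.nonzero(m);P=cast(n,np.c_[u,v].astype(float),.042)[:,:2];k=np.hypot(*(P-near).T)<.085
    Q=(P[k]-LC)@L.T*1000;Q=Q[np.abs(Q[:,0]-np.median(Q[:,0]))<48]
    bins=np.arange(-48,49,6)+np.median(Q[:,0]);E=[]
    for a,b in zip(bins,bins[1:]):
        y=Q[(Q[:,0]>=a)&(Q[:,0]<b),1]
        if len(y)>5:E.append([(a+b)/2,y.min(),y.max()])
    E=np.array(E);c=np.median(Q[:,0])
    for nm,y in(('lo',E[:,1]),('hi',E[:,2]),('mid',E[:,1:].mean(1))):
        f=np.polyfit(E[:,0]-c,y,1);print(nm,'y mid %.1f'%f[1],'slope deg %.2f'%np.degrees(np.arctan(f[0])),'ends',np.round([f[1]-55*f[0],f[1]+55*f[0]],1),'x %.1f'%c)
E
python3 - <<'E'
from h import *
rod(np.load('pics/top0.npy'),[.569,.05]);rod(np.load('pics/t1.npy'),[.569,.038])
E
```

```text
rect [0.5693 0.0501] [1.52 2.  ] [ 41.9 111.8]
lo y mid 58.3 slope deg -2.71 ends [60.9 55.7] x 1.4
hi y mid 98.6 slope deg -3.12 ends [101.6  95.6] x 1.4
mid y mid 78.5 slope deg -2.92 ends [81.3 75.7] x 1.4
rect [0.5694 0.0373] [0.36 0.17] [ 40.5 112.2]
lo y mid 46.6 slope deg -2.75 ends [49.3 44. ] x -3.1
hi y mid 85.2 slope deg -6.88 ends [91.9 78.6] x -3.1
mid y mid 65.9 slope deg -4.82 ends [70.6 61.3] x -3.1
```

```bash

python3 -m creep '[[[0.8,-20,0,0,0,0,0],[0.8,-48,0,0,0,0,0],[0.8,-48,0,20,0,0,0],[0.8,-48,0,28,0,0,0],[0.8,-48,0,30,0,0,0]]]'
python3 -m creep '[[[0.8,-2,0,0,0,0,-0.005],[0.8,-5,0,0,0,0,-0.01],[0.8,-8,0,0,0,0,-0.02],[0.8,-11,0,0,0,0,-0.03],[0.8,-14,0,0,0,0,-0.035]]]'
python3 -m creep '[[[0.8,-3,0,0,0,0,-0.005],[0.8,-6,0,0,0,0,-0.01],[0.8,-9,0,0,0,0,-0.015],[0.8,-12,0,0,0,0,-0.015],[0.8,-13,0,0,0,0,-0.015]]]'
python3 -m creep '[[[0.8,0,0,-5,0,0,0],[0.8,0,0,-20,0,0,0],[0.8,40,0,-30,0,0,0],[0.8,80,0,-30,0,0,0],[0.8,80,0,-30,0,0,0]]]'
python3 - <<'E'
from h import *
im=ctrl.get_image('top');np.save('pics/t2.npy',im)
s=ctrl.get_state();print(s['position']);rod(im,[.569,.025])
E
```

```text
time: 7.2
position: [0.568, 0.0445, 0.0642]
tool_rot: [-2.154, -2.287, 0.001]
ft_force: [-3.1, -0.1, 10.4]
grip_width: 0.785
time: 7.7
position: [0.5691, 0.031, 0.0643]
tool_rot: [2.112, 2.326, 0.001]
ft_force: [-0.8, 0.2, 5.6]
grip_width: 0.798
time: 8.2
position: [0.5698, 0.0176, 0.0643]
tool_rot: [-2.095, -2.34, 0.001]
ft_force: [-2.3, 0.3, 6.9]
grip_width: 0.795
time: 8.7
position: [0.5607, 0.1058, 0.0947]
tool_rot: [-2.082, -2.349, -0.006]
ft_force: [-0.3, 1.6, -0.6]
grip_width: 0.798
[0.56091316 0.10201641 0.09451899]
rect [0.5696 0.0251] [1.82 2.02] [ 41.4 112.3]
lo y mid 33.9 slope deg -3.15 ends [36.9 30.9] x 1.9
hi y mid 73.0 slope deg -2.74 ends [75.6 70.4] x 1.9
mid y mid 53.5 slope deg -2.94 ends [56.3 50.6] x 1.9
```

```bash

python3 -m creep '[[[0.6,-20,0,0,0,0,0.04],[0.6,-65.5,1,0,0,0,0.077],[0.6,-65.5,1,20,0,0,0.077],[0.6,-65.5,1,28,0,0,0.077],[0.6,-65.5,1,30,0,0,0.077]]]'
python3 -m creep '[[[0.6,-2,0,0,0,0,0],[0.6,-5,0,0,0,0,0],[0.6,-8,0,0,0,0,0],[0.6,-11,0,0,0,0,0],[0.6,-14,0,0,0,0,0]]]'
python3 -m creep '[[[0.6,-3,0,0,0,0,0],[0.6,-6,0,0,0,0,0],[0.6,-9,0,0,0,0,0],[0.6,-12,0,0,0,0,0],[0.6,-13,0,0,0,0,0]]]'
python3 -m creep '[[[0.6,0,0,-5,0,0,0],[0.6,0,0,-10,0,0,0],[0.6,13.5,0,-10,0,0,0],[0.6,13.5,0,-3,0,0,0],[0.6,13.5,0,0,0,0,0]]]'
python3 -m creep '[[[0.6,-2,0,0,0,0,0],[0.6,-5,0,0,0,0,0],[0.6,-8,0,0,0,0,0],[0.6,-11,0,0,0,0,0],[0.6,-14,0,0,0,0,0]]]'
python3 -m creep '[[[0.6,-3,0,0,0,0,0],[0.6,-6,0,0,0,0,0],[0.6,-9,0,0,0,0,0],[0.6,-12,0,0,0,0,0],[0.6,-13,0,0,0,0,0]]]'
python3 -m creep '[[[0.6,0,0,-5,0,0,0],[0.6,0,0,-20,0,0,0],[0.6,40,0,-30,0,0,0],[0.6,80,0,-30,0,0,0],[0.6,80,0,-30,0,0,0]]]'
python3 - <<'E'
from h import *
im=ctrl.get_image('top');np.save('pics/t3.npy',im)
s=ctrl.get_state();print(s['position']);rod(im,[.569,-.002])
E
```

```text
time: 9.25
position: [0.569, 0.0308, 0.0641]
tool_rot: [-2.187, -2.254, 0.002]
ft_force: [-5.2, 0.2, 14.4]
grip_width: 0.606
time: 9.75
position: [0.5696, 0.0184, 0.0643]
tool_rot: [-2.183, -2.258, 0.0]
ft_force: [-3.0, 0.4, 5.6]
grip_width: 0.599
time: 10.25
position: [0.5701, 0.005, 0.0643]
tool_rot: [-2.184, -2.258, 0.0]
ft_force: [-2.8, 0.1, 4.9]
grip_width: 0.602
time: 10.75
position: [0.57, 0.0208, 0.0639]
tool_rot: [-2.18, -2.261, -0.001]
ft_force: [-6.5, 0.6, 22.5]
grip_width: 0.603
time: 11.25
position: [0.5705, 0.0053, 0.0643]
tool_rot: [-2.183, -2.259, -0.0]
ft_force: [-2.0, 0.6, 7.1]
grip_width: 0.603
time: 11.75
position: [0.5709, -0.0081, 0.0643]
tool_rot: [-2.183, -2.259, 0.0]
ft_force: [-2.1, 0.7, 7.7]
grip_width: 0.6
time: 12.25
position: [0.568, 0.0804, 0.0946]
tool_rot: [-2.171, -2.267, -0.005]
ft_force: [-0.7, 0.3, 0.2]
grip_width: 0.602
[0.56795743 0.07655653 0.09429509]
rect [ 0.5706 -0.0008] [2.04 0.13] [ 40.4 109.7]
lo y mid 8.2 slope deg -2.95 ends [11.1  5.4] x -0.0
hi y mid 46.9 slope deg -2.75 ends [49.5 44.2] x -0.0
mid y mid 27.5 slope deg -2.85 ends [30.3 24.8] x -0.0
```

```bash

python3 -m creep '[[[0,-20,-10,0,0,0,0],[0,-66.5,-32,0,0,0,0],[0,-66.5,-32,0,0,0,0],[0,-66.5,-32,15,0,0,0],[0,-66.5,-32,25,0,0,0]]]'
python3 -m creep '[[[0,0,0,2,0,0,0],[0,0,0,4,0,0,0],[0,0,0,4.8,0,0,0],[0,0,0,5,0,0,0],[0,0,0,5,0,0,0]]]'
python3 -m creep '[[[0,-3,0,0,0,0,0],[0,-6,0,0,0,0,0],[0,-9,0,0,0,0,0],[0,-12,0,0,0,0,0],[0,-12,0,0,0,0,0]]]'
python3 -m creep '[[[0,0,0,-5,0,0,0],[0,0,0,-20,0,0,0],[0,40,0,-30,0,0,0],[0,80,0,-30,0,0,0],[0,80,0,-30,0,0,0]]]'
python3 - <<'E'
from h import *
im=ctrl.get_image('top');np.save('pics/t4.npy',im)
s=ctrl.get_state();print(s['position']);rod(im,[.569,-.008])
E
```

```text
time: 12.8
position: [0.5378, 0.0039, 0.0676]
tool_rot: [-2.185, -2.257, 0.0]
ft_force: [-0.6, 0.9, -0.8]
grip_width: 0.232
time: 13.3
position: [0.539, 0.005, 0.0643]
tool_rot: [2.182, 2.259, 0.002]
ft_force: [1.0, 0.6, 3.3]
grip_width: 0.007
time: 13.8
position: [0.5395, -0.0083, 0.0643]
tool_rot: [2.184, 2.257, 0.001]
ft_force: [0.0, 0.1, 7.0]
grip_width: 0.004
time: 14.3
position: [0.5356, 0.0799, 0.0946]
tool_rot: [-2.172, -2.267, -0.004]
ft_force: [-0.6, 0.0, 0.0]
grip_width: 0.005
[0.53564508 0.07633974 0.09434655]
rect [ 0.5718 -0.008 ] [ 1.05 -0.02] [ 40.6 112.2]
lo y mid 0.7 slope deg -4.41 ends [ 5.  -3.5] x 0.3
hi y mid 40.2 slope deg -3.38 ends [43.4 36.9] x 0.3
mid y mid 20.5 slope deg -3.90 ends [24.2 16.7] x 0.3
```

```bash
python3 - <<'E'
from h import *
im=np.load('pics/t4.npy');m=cv2.morphologyEx(mask(im,'green'),cv2.MORPH_CLOSE,np.ones((9,9)))
a=im[150:240,230:330];b=a.copy();cs,_=cv2.findContours(m[150:240,230:330].copy(),0,1)
cv2.drawContours(b,cs,-1,(255,255,0),1)
cv2.imwrite('pics/c4.png',cv2.resize(np.hstack([a,b]),None,fx=4,fy=4,interpolation=0)[:,:,::-1])
E
```

```text
(no output)
```

View pics/c4.png

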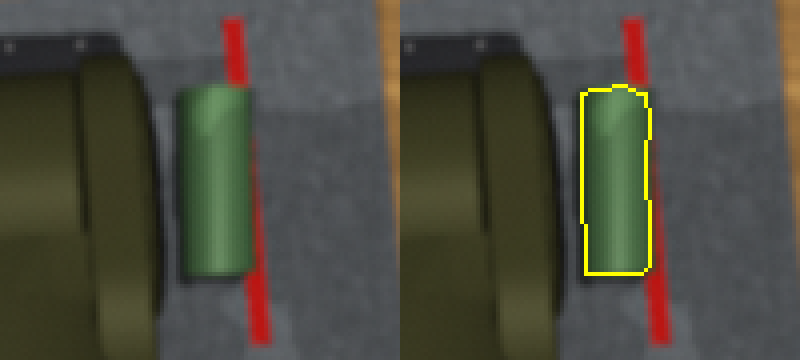

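```bash

python3 -m creep '[[[0,-20,20,0,0,0,0],[0,-50,45,0,0,0,0],[0,-75,64,0,0,0,0],[0,-75,64,15,0,0,0],[0,-75,64,25,0,0,0]]]'
python3 -m creep '[[[0,0,0,2,0,0,0],[0,0,0,4,0,0,0],[0,0,0,4.8,0,0,0],[0,0,0,5,0,0,0],[0,0,0,5,0,0,0]]]'
python3 -m creep '[[[0,-3,0,0,0,0,0],[0,-6,0,0,0,0,0],[0,-9,0,0,0,0,0],[0,-12,0,0,0,0,0],[0,-12,0,0,0,0,0]]]'
python3 -m creep '[[[0,0,0,-5,0,0,0],[0,0,0,-20,0,0,0],[0,40,0,-30,0,0,0],[0,90,0,-30,0,0,0],[0,90,0,-30,0,0,0]]]'
python3 - <<'E'
from h import *
im=ctrl.get_image('top');np.save('pics/t5.npy',im)
s=ctrl.get_state();print(s['position']);rod(im,[.569,-.014])
E
```

```text
time: 14.85
position: [0.602, -0.0019, 0.0679]
tool_rot: [-2.186, -2.255, 0.002]
ft_force: [-0.3, 0.5, -0.1]
grip_width: 0.007
time: 15.35
position: [0.6025, 0.0004, 0.0643]
tool_rot: [-2.183, -2.259, -0.001]
ft_force: [-2.6, 0.4, 4.1]
grip_width: 0.006
time: 15.85
position: [0.603, -0.013, 0.0643]
tool_rot: [2.184, 2.258, -0.0]
ft_force: [-3.8, -0.2, 5.8]
grip_width: 0.006
time: 16.35
position: [0.6005, 0.0886, 0.095]
tool_rot: [-2.168, -2.27, -0.01]
ft_force: [-0.3, 0.9, -0.1]
grip_width: 0.006
[0.60048861 0.08401756 0.09484251]
rect [ 0.5718 -0.015 ] [1.31 1.87] [ 42.3 112.5]
lo y mid -6.7 slope deg -3.06 ends [-3.8 -9.7] x -1.3
hi y mid 33.3 slope deg -3.63 ends [36.8 29.8] x -1.3
mid y mid 13.3 slope deg -3.34 ends [16.5 10.1] x -1.3
```

```bash

python3 -m creep '[[[0.6,-20,-10,0,0,0,0],[0.6,-50,-25,0,0,0,0],[0.6,-84,-31,0,0,0,0],[0.6,-84,-31,15,0,0,0],[0.6,-84,-31,25,0,0,0]]]'
python3 -m creep '[[[0.6,0,0,2,0,0,0],[0.6,0,0,4,0,0,0],[0.6,0,0,4.8,0,0,0],[0.6,0,0,5,0,0,0],[0.6,0,0,5,0,0,0]]]'
python3 -m creep '[[[0.6,-2,0,0,0,0,0],[0.6,-5,0,0,0,0,0],[0.6,-8,0,0,0,0,0],[0.6,-11,0,0,0,0,0],[0.6,-14,0,0,0,0,0]]]'
python3 -m creep '[[[0.6,-3,0,0,0,0,0],[0.6,-6,0,0,0,0,0],[0.6,-9,0,0,0,0,0],[0.6,-11,0,0,0,0,0],[0.6,-11,0,0,0,0,0]]]'
python3 -m creep '[[[0.6,0,0,-5,0,0,0],[0.6,0,0,-20,0,0,0],[0.6,45,0,-40,0,0,0],[0.6,95,0,-40,0,0,0],[0.6,120,0,-40,0,0,0]]]'
python3 - <<'E'
from h import *
im=ctrl.get_image('top');np.save('pics/t6.npy',im);i2=ctrl.get_image('scene');np.save('pics/s6.npy',i2)
s=ctrl.get_state();print(s['position']);rod(im,[.571,-.027])
cv2.imwrite('pics/c6.png',cv2.resize(np.hstack([im[135:255,230:350],i2[140:290,150:300][15:135,:]]),None,fx=2.8,fy=2.8,interpolation=2)[:,:,::-1])
E
```

```text
time: 16.9
position: [0.5714, -0.0102, 0.0687]
tool_rot: [2.189, 2.253, 0.001]
ft_force: [0.2, 0.7, -1.1]
grip_width: 0.371
time: 17.4
position: [0.5726, -0.0067, 0.0644]
tool_rot: [2.182, 2.259, 0.002]
ft_force: [1.6, -0.5, 2.7]
grip_width: 0.597
time: 17.9
position: [0.5731, -0.0215, 0.0643]
tool_rot: [2.183, 2.258, 0.002]
ft_force: [1.6, 0.6, 5.8]
grip_width: 0.602
time: 18.4
position: [0.5734, -0.0329, 0.0643]
tool_rot: [2.183, 2.257, 0.002]
ft_force: [1.7, -0.7, 5.4]
grip_width: 0.603
time: 18.9
position: [0.568, 0.0932, 0.1049]
tool_rot: [-2.177, -2.262, -0.004]
ft_force: [0.4, 0.7, -1.4]
grip_width: 0.601
[0.56758062 0.09389927 0.10412351]
rect [ 0.572  -0.0282] [1.01 2.12] [ 42.3 111.9]
lo y mid -20.3 slope deg -3.05 ends [-17.4 -23.3] x -1.1
hi y mid 20.4 slope deg -2.92 ends [23.2 17.6] x -1.1
mid y mid 0.0 slope deg -2.98 ends [ 2.9 -2.8] x -1.1
```

View pics/c6.png

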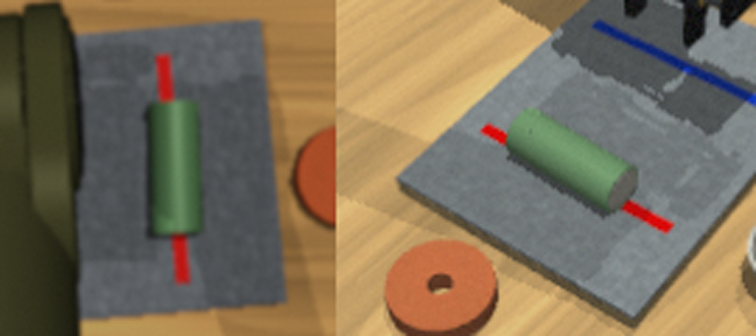

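The rod covers the red line, with paint showing beyond both ends: (163,75) and (180,260) in the top crop. I'll do one last stillness and bystander check, then hand in.

```bash
python3 -m creep '[[[0.6,0,0,-10,0,0,0],[0.6,0,0,-20,0,0,0],[0.6,0,0,-20,0,0,0],[0.6,0,0,-20,0,0,0],[0.6,0,0,-20,0,0,0]]]'
python3 - <<'E'
from h import *
im=ctrl.get_image('top');rod(im,[.571,-.027]);a=np.load('pics/top0.npy').astype(int)
for nm,(u,v,w) in dict(bowl=(274,112,24),bottle=(222,116,20),wheel=(353,197,25),tub=(150,212,25)).items():
    d=np.abs(im.astype(int)-a)[v-w:v+w,u-w:u+w].sum(2);print(nm,'changed px frac %.3f'%(d>60).mean())
print(np.abs(im.astype(int)-np.load('pics/t6.npy'))[150:240,250:330].max())
E
```

```text
time: 19.5
position: [0.5685, 0.087, 0.1237]
tool_rot: [-2.185, -2.257, 0.0]
ft_force: [0.1, 0.9, -0.5]
grip_width: 0.596
rect [ 0.5719 -0.0285] [1.18 1.72] [ 41.9 111.9]
lo y mid -20.3 slope deg -2.98 ends [-17.4 -23.1] x -1.9
hi y mid 20.1 slope deg -3.38 ends [23.3 16.8] x -1.9
mid y mid -0.1 slope deg -3.18 ends [ 3.  -3.2] x -1.9
bowl changed px frac 0.027
bottle changed px frac 0.005
wheel changed px frac 0.000
tub changed px frac 0.000
91
```

```bash
python3 -c "
from bench import ctrl
print(ctrl.close_job())"
```

```text
the job is handed in; nothing more can be done
None
```

I rolled the green rod onto the red line in seven top-of-rod strokes, pressing with mostly 3–8 N (22 N at one touch-down). The job is handed in after about 20 s on the robot's clock; no verdict was reported.

**Final checks (top camera, line frame):**
- **Position:** the rod's middle is about 0 mm off the line's centre line. Its ends are at +3.0 and −3.2 mm (limit 8 mm), and it sits about 2 mm off-centre along the line.
- **Stillness:** it had moved only about 0.1 mm across the line since the previous picture, 0.6 s earlier. A raw pixel comparison of the two pictures did differ (up to 91 grey levels); I put that down to the arm's moving shadow but did not check it.
- **Rolling:** it rolled 78 mm, about 3.6 rad, so the stripe passed the underside. I worked this out from the distance; the stripe was out of sight in the later top pictures.
- **Bystanders:** the tub and wheel pixels are unchanged. The bottle and bowl patches changed by 0.5% and 2.7%; I took this as arm shadow and did not measure their positions separately.

**What did not work:** the rod still lies about 3° off the line, as it did at the start. Turning the tool while pressing, and strokes with the shut fingers off-centre towards either end, did not change this measurably. I left it because both ends are well within the limit.

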